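# Knock home the corner pegs of a picture frame

### The arm

A 7-joint arm with a two-finger parallel gripper is mounted at the origin on the work surface. World frame = base frame: x ahead of the robot, y to its left, z up, the work surface at z = 0. Lengths are in m, angles in rad, forces in N, time in s.
With the tool pointing down it reaches from about 0.4 to 0.85 m from the base axis. Payload 4.5 kg.
Tool frame: the origin (TCP) lies midway between the tips of the shut fingers; the grasp point (between the pads) lies 19 mm behind it (bot.tcp_to_grasp is the z of the grasp point in the tool frame, in m); z points along the fingers, y is the line along which they close (so a half turn about z gives the same grasp; the last joint's range is limited). The gripper opens to 88 mm and grips with 3 to 60 N. Pads are 18 mm wide; open, the fingers measure 123 mm over their backs; the gripper's body (75 mm by 187 mm) begins 45 mm behind the grasp point.
Start: joints at [1.166, 0.689, -0.195, 1.565, 0.157, 0.902, -0.215], TCP at [0.266, -0.566, 0.21] pointing down, gripper open.
Joint ranges: [-3.01, 3.01], [-0.46, 2.08], [-1.47, 1.51], [0.13, 2.56], [-1, 4.14], [0.04, 2.09], [-2.66, 2.66]. Speed limits (rad/s): [2.57, 2.57, 3.14, 3.14, 3.14, 3.14, 3.14].

### API

Orientations are given as a unit quaternion [w, x, y, z].
In Python, from bench import bot gives the robot as it stands.
- The arm moves only by the tool apply_moves, never from a script. Its argument "rows" is a list of rows, each a list of 5 numbers: the opening, from -1 (shut) to 1 (fully open), then the shift along the world's x, y, z in cm, then the turn about the world's z in degrees. A call has 1 to 8 rows; each row shifts and turns the commanded pose from where the row before left it; what a row does not reach is not made up. A row lasts 1/10 s, in which the tool goes at most 50 mm and 8.59 degrees, less where a joint would pass 70% of its speed; a pose out of reach is approached as far as the arm can. A call is refused whole if a number of a shift passes 5 or a number of a turn 8.59, either way. A call with a gripper value outside its range is refused whole. The fingers move at their own pace and stop on an object; the grip force is fixed at half the most. Time passes only in rows, so rows that do not move let the fingers close. It gives the time, the measured TCP pose, the force, the opening and the grip force at its end, in the units of the state.
- bot.read_state(): the state, without advancing time (a new reading comes with each control period).
- bot.capture(name): name is "side" or "top" or "wrist"; returns a dict with "frame" (400x640x3 uint8, blue, green, red), "vertical_fov" (degrees; the focal length in pixels is half the picture's height over the tangent of half this angle, whatever the lens; pixels are square), "cx", "cy" (the principal point, pixels), "D" ([k1, k2, p1, p2, k3] as OpenCV has them; the pictures are not rectified), "extrinsics" (4x4, takes a point from world to camera coordinates). Camera axes: x right, y down, z forward; pixel columns grow to the right and rows downward; lengths in m; the calibration is good to about 2 mm. A picture is of the moment at which its call begins. There is no depth.
- bot.finish_job(): hands the job in; it is judged then, once.
The state is a dict: "t": time; "joint_pos": joint angles; "joint_velocities": joint speeds; "tau": joint torques, N m; "tool_pos": TCP position; "eef_rot": TCP orientation; "ft_force": force on the tool from outside, world axes, zero at the start; "ft_torque": the same for the moment, N m; "finger_gap": finger opening in m; "grip_force": force on a finger pad.
Only numpy, scipy, OpenCV 4.12 (cv2) and the standard library are available. Lean on these libraries where they do the work, as an engineer would, in place of code of your own. Each camera call takes 0.05 s, during which the arm holds its last target. There are 200 camera calls.

### The job

Pick up the mallet by its handle and, with brisk blows of its head rather than a slow push, knock the three pale wooden pegs of the picture frame fully home, until their caps sit tight on the corner blocks. The blue peg is only a dry fit: leave it standing as it is, touch the frame, its corner blocks and its pegs with nothing but the mallet, and leave the jars and the other things where they are. At the end stand the mallet on its head again on the cork mat, handle level, and let go.

Things in the scene. Friction and masses are not known exactly. Their poses are not given: they have to be found in the camera images.
- mallet: mallet with black rubber head: a cylinder 48 mm across and 70 mm high that stands on its round striking face; level wooden handle, 24 mm wide (y), 22 mm high, from x = -24 to x = -132 mm, its axis 35 mm above the face the head stands on; mass about 0.34 kg. Origin: centre of the lower striking face; z up the head's axis; the handle points along -x
- mallet_grip (a point): point on the axis of the mallet's handle, 58 mm from the head's axis and 35 mm above the lower striking face: grip here, from above, across the handle (24 mm); same axes as the mallet
- mat: cork mat, 140 x 140 mm, 4 mm thick, fixed; origin at the centre of its underside. The mallet starts standing on it
- frame: brown picture frame with thin brass lining, 184 x 204 mm, 22 mm high, clamped flat on the table, fixed; origin on the table at its centre, z up. Corner blocks centred at x = +-70, y = +-80 mm, rails 36 mm wide between them; a low rubber pad 30 mm high in the middle of the rail at x = +70 mm
- corner_a: dark-brown square corner block of the picture frame, 44 x 44 mm, 24 mm high, fixed; origin under its centre on the table, z up; it carries a pale wooden peg at its centre. It can be at any of the frame's four corners
- peg_a (a joint): how far the pale wooden peg on corner_a has been driven down, m: 0 = standing fully proud (cap's underside 16 mm over the block), 0.016 = fully home, cap tight on the block. A split peg that grips in its hole: about 6 N drives it and it stays where it is left
- peg_a_top (a point): centre of the top of the cap (20 mm across, 5 mm thick) of that peg; 29 mm above the table when home, 45 mm when fully proud
- corner_b: dark-brown square corner block of the picture frame, 44 x 44 mm, 24 mm high, fixed; origin under its centre on the table, z up; it carries a pale wooden peg at its centre. It can be at any of the frame's four corners
- peg_b (a joint): how far the pale wooden peg on corner_b has been driven down, m: 0 = standing fully proud (cap's underside 16 mm over the block), 0.016 = fully home, cap tight on the block. A split peg that grips in its hole: about 6 N drives it and it stays where it is left
- peg_b_top (a point): centre of the top of the cap (20 mm across, 5 mm thick) of that peg; 29 mm above the table when home, 45 mm when fully proud
- corner_c: dark-brown square corner block of the picture frame, 44 x 44 mm, 24 mm high, fixed; origin under its centre on the table, z up; it carries a pale wooden peg at its centre. It can be at any of the frame's four corners
- peg_c (a joint): how far the pale wooden peg on corner_c has been driven down, m: 0 = standing fully proud (cap's underside 16 mm over the block), 0.016 = fully home, cap tight on the block. A split peg that grips in its hole: about 6 N drives it and it stays where it is left
- peg_c_top (a point): centre of the top of the cap (20 mm across, 5 mm thick) of that peg; 29 mm above the table when home, 45 mm when fully proud
- corner_d: dark-brown square corner block of the picture frame, 44 x 44 mm, 24 mm high, fixed; origin under its centre on the table, z up; it carries the blue plastic peg at its centre. It can be at any of the frame's four corners
- peg_d_top (a point): centre of the top of the cap (20 mm across, 5 mm thick) of the blue peg, 41 to 45 mm above the table: it must stay as it is
- jar_yellow: low yellow paint pot, closed, 56 mm across, 30 mm high, white lid, loose; origin at the centre of its underside. Leave it standing where it is: it stands in the frame's opening
- jar_blue: blue paint jar, closed, 56 mm across, 65 mm high, white lid, loose; origin at the centre of its underside. Leave it standing where it is
- jar_red: red paint jar, closed, 56 mm across, 65 mm high, white lid, loose; origin at the centre of its underside. Leave it standing where it is
- jar_green: green paint jar, closed, 56 mm across, 65 mm high, white lid, loose; origin at the centre of its underside. Leave it standing where it is
- tin: low steel tin, 68 mm across, 37 mm high, loose; origin at the centre of its underside. Leave it where it is
- glue: green glue bottle with orange cap, 54 mm across, 120 mm high, loose; origin at the centre of its underside. Leave it where it is
- brush: broad flat paintbrush with black handle, lying along its x, loose. Leave it where it is
- clamp (a point): top of the hold-down clamp in the middle of the frame's rail at x = -70 mm: steel post 16 mm across with a red cap 18 mm (x) by 40 mm (y), 82 mm above the table; axes of the frame
There are look-alikes about, which are no part of the job. What is shaped like the corner_a but turquoise is not meant.

How it is judged:
By the outcome, as a careful person would: the job done as asked, in the order asked, and still so for the second after the job is handed in, with the robot touching nothing.
It also fails if it takes over 54 s, if anything falls off the work surface, if the arm or the gripper's body presses on something with over 40 N, if the wrist force passes 120 N, or if a joint passes its speed limit or range.

## Working session

There is one attempt and no reset: what is moved stays moved. The work goes in short steps, Python scripts to look and compute and a tool call to move; the robot and the scene stay as the last step left them, time stands still between calls to the robot, and variables do not carry over. Pictures are saved under pics/ and viewed, at most 10 in all, crops included, and the job is handed in when it is done.

Besides the shell and the picture viewer there is one more tool, called after "Emit:" as a command line: name --pt "numbers of a row" for each row, then --argument value for the rest. apply_moves: Moves the arm, as the interface text tells. Its arguments: {"type":"object","properties":{"rows":{"type":"array"}},"required":["rows"]}

```bash
mkdir -p pics
cat > h.py <<'E'
import numpy as np,cv2,json
from bench import bot
def cap(n,f=None):
    c=bot.capture(n)
    if f: cv2.imwrite('pics/'+f,c['frame'])
    return c
def cal(c):
    f=200/np.tan(np.radians(c['vertical_fov'])/2)
    return np.array([[f,0,c['cx']],[0,f,c['cy']],[0,0,1]]),np.array(c['D'],float),np.array(c['extrinsics'])
def px2w(c,uv,z):
    K,D,E=cal(c); uv=np.array(uv,float).reshape(-1,1,2)
    p=cv2.undistortPoints(uv,K,D)[:,0]; R,t=E[:3,:3],E[:3,3]; o=-R.T@t
    d=np.c_[p,np.ones(len(p))]@R; z=np.broadcast_to(z,len(p))
    return o+d*((z-o[2])/d[:,2])[:,None]
def w2px(c,P):
    K,D,E=cal(c); return cv2.projectPoints(np.array(P,float).reshape(-1,3),cv2.Rodrigues(E[:3,:3])[0],E[:3,3],K,D)[0][:,0]
E
python3 - <<'E'
from h import *
np.set_printoptions(precision=3,suppress=True)
for n in('top','side'):
    c=cap(n,n+'0.png'); print(n,c['vertical_fov'],c['D'],c['extrinsics'])
s=bot.read_state(); print(s, bot.tcp_to_grasp)
E
```

```text
top 43.51794378432007 [-0.098  0.     0.     0.     0.   ] [[ 0.016 -1.     0.    -0.124]
 [-0.989 -0.016 -0.15   0.594]
 [ 0.15   0.002 -0.989  1.123]
 [ 0.     0.     0.     1.   ]]
side 55.20987652218681 [0.013 0.    0.    0.    0.   ] [[-0.857 -0.514 -0.017  0.442]
 [-0.301  0.527 -0.795  0.299]
 [ 0.417 -0.676 -0.607  0.755]
 [ 0.     0.     0.     1.   ]]
{'t': 0.1, 'joint_pos': array([ 1.166,  0.69 , -0.195,  1.566,  0.157,  0.902, -0.215]), 'joint_velocities': array([ 0.001, -0.002, -0.001, -0.003,  0.001,  0.001,  0.   ]), 'tau': array([ -0.003, -52.85 ,  -1.271, -15.384,  -0.053,   0.002,   0.   ]), 'tool_pos': array([ 0.265, -0.565,  0.209]), 'eef_rot': array([-0.001,  0.976,  0.218, -0.   ]), 'ft_force': array([-0.152,  0.803, -0.274]), 'ft_torque': array([ 0.02 , -0.022,  0.043]), 'grip_force': 0.0, 'finger_gap': 0.08804418129233352} -0.0187
```

View pics/top0.png

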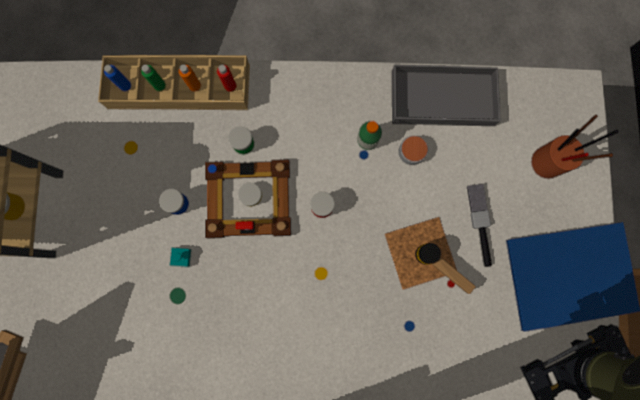

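View pics/side0.png

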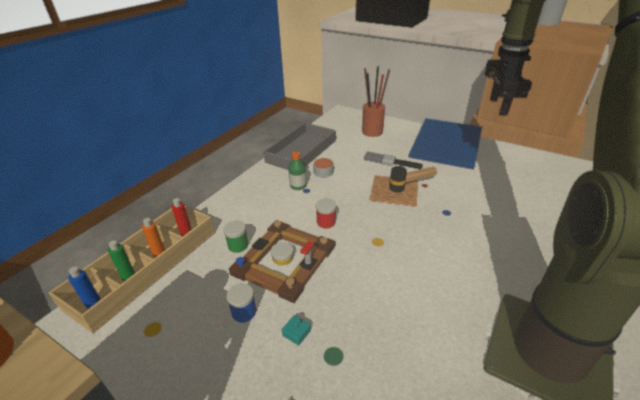

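The top view shows the frame with its blue peg at (213,169), and pale pegs at (281,168), (211,227) and (281,227). The clamp is at (245,227), the mallet head at (429,253) and the handle end at (470,289). The side view agrees, and the blue jar, green jar and red jar stand round the frame.

Run:
```python
from h import *
np.set_printoptions(precision=4,suppress=True)
c=cap('top')
im=c['frame'][130:250,160:360]; cv2.imwrite('pics/crop1.png',cv2.resize(im,(800,480),interpolation=cv2.INTER_CUBIC))
h=px2w(c,[[429,253]],.074)[0];e=px2w(c,[[470,289]],.045)[0]
d=e-h; a=np.degrees(np.arctan2(d[1],d[0])); print('head',h,'end',e,np.linalg.norm(d[:2]),a)
print('grip',h[:2]+.058*d[:2]/np.linalg.norm(d[:2]))
print('mat',px2w(c,[[420,252]],.004))
print('pegs',px2w(c,[[213,169],[281,168],[211,227],[281,227],[245,227]],[.043,.043,.043,.043,.082]))
print('jars',px2w(c,[[173,201],[241,140],[322,204],[250,194],[370,128]],[.065,.065,.065,.03,.12]))
```

```text
head [ 0.4679 -0.3618  0.074 ] end [ 0.3877 -0.4624  0.045 ] 0.12869683619928043 -128.57486477922535
grip [ 0.4318 -0.4071]
mat [[ 0.4729 -0.3554  0.004 ]]
pegs [[ 0.6587  0.1393  0.043 ]
 [ 0.6635 -0.0218  0.043 ]
 [ 0.5212  0.1373  0.043 ]
 [ 0.5242 -0.0257  0.043 ]
 [ 0.5193  0.052   0.082 ]]
jars [[ 0.5777  0.2239  0.065 ]
 [ 0.7243  0.072   0.065 ]
 [ 0.5764 -0.1197  0.065 ]
 [ 0.6023  0.0509  0.03  ]
 [ 0.7417 -0.224   0.12  ]]
```

View pics/crop1.png

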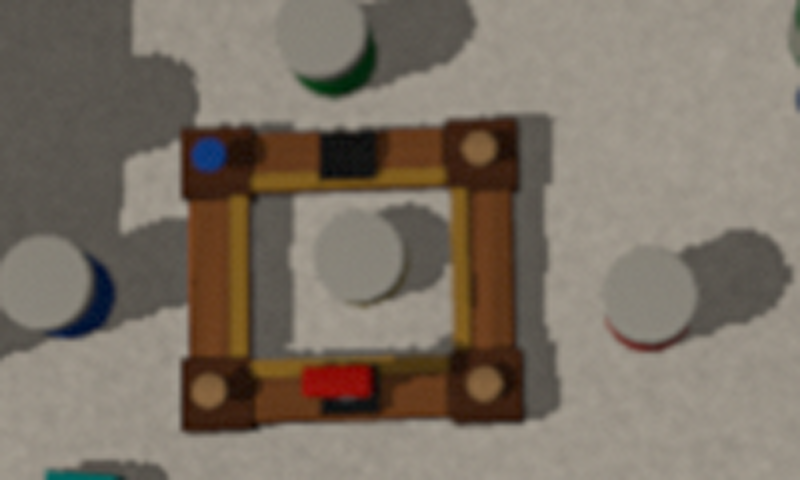

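The crop shows the pale caps at full-image (279.8,167), (212,227.5) and (281.3,225.8), with blue at (212,168.5). I'll approach the mallet now.

Emit:
apply_moves --pt "1 3.3 3.2 -1.5 5.2" --pt "1 3.3 3.2 -1.5 5.2" --pt "1 3.3 3.2 -1.5 5.2" --pt "1 3.3 3.2 -1.5 5.2" --pt "1 3.4 3.1 -1.5 5.4" --pt "1 0 0 0 0" --pt "1 0 0 0 0"

```text
t: 0.85
tool_pos: [0.4322, -0.4054, 0.1342]
eef_rot: [-0.001, 0.901, 0.434, -0.0]
ft_force: [0.4, 0.3, -0.1]
finger_gap: 0.0884
grip_force: 0.0
```

Run:
```python
from h import *
np.set_printoptions(precision=4,suppress=True)
c=cap('wrist','w1.png');s=bot.read_state();print(s['tool_pos'],s['eef_rot'],s['joint_pos'])
t=cap('top')
P=px2w(t,[[212,168.5],[279.75,167],[212,227.5],[281.25,225.75]],.043);print(P)
m=np.array([[70,80],[70,-80],[-70,80],[-70,-80]])/1000;q=P[:,:2]-P[:,:2].mean(0)
y=np.arctan2((m[:,0]*q[:,1]-m[:,1]*q[:,0]).sum(),(m*q).sum());R=np.array([[np.cos(y),-np.sin(y)],[np.sin(y),np.cos(y)]])
print(np.degrees(y),P.mean(0),m@R.T+P[:,:2].mean(0))
```

```text
[ 0.4309 -0.4073  0.1346] [-0.0001  0.9015  0.4329 -0.0006] [ 0.8316  0.7502 -0.2662  1.7336  0.2849  0.6966 -0.2619]
[[ 0.6599  0.1417  0.043 ]
 [ 0.6658 -0.0188  0.043 ]
 [ 0.5201  0.1349  0.043 ]
 [ 0.5271 -0.0262  0.043 ]]
2.5633634947646553 [0.5932 0.0579 0.043 ] [[ 0.6596  0.141 ]
 [ 0.6667 -0.0189]
 [ 0.5197  0.1347]
 [ 0.5269 -0.0251]]
```

View pics/w1.png

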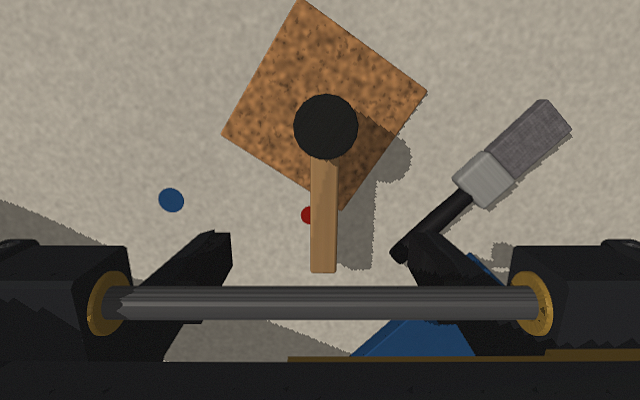

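The wrist view shows the head top at (325,127), the handle running to (323,272), and the mat corners at (300,0), (427,92), (221,135) and (345,210).

Run:
```python
from h import *
np.set_printoptions(precision=4,suppress=True)
c=cap('wrist')
h=px2w(c,[[325.5,126.5]],.074)[0];e=px2w(c,[[323,272]],.05)[0];n=px2w(c,[[324,165]],.05)[0];d=(e-n)[:2];a=np.arctan2(d[1],d[0])
print(h,e,n,np.linalg.norm((e-h)[:2]),np.degrees(a),'grip',h[:2]+.058*np.array([np.cos(a),np.sin(a)]))
m=px2w(c,[[300,-1],[427,92],[221,135],[345,210]],.004);print(m,m.mean(0),m[[1,2]].mean(0))
```

```text
[ 0.4683 -0.3696  0.074 ] [ 0.3853 -0.4709  0.05  ] [ 0.4473 -0.3947  0.05  ] 0.13092184241702806 -129.11827980226766 grip [ 0.4317 -0.4146]
[[ 0.5157 -0.2773  0.004 ]
 [ 0.5578 -0.4079  0.004 ]
 [ 0.3845 -0.3183  0.004 ]
 [ 0.4303 -0.4509  0.004 ]] [ 0.472  -0.3636  0.004 ] [ 0.4711 -0.3631  0.004 ]
```

Emit:
apply_moves --pt "1 0.1 -0.6 -3 -0.4" --pt "1 0 0 -3 0" --pt "1 0 0 -3 0" --pt "1 0 0 -2.4 0" --pt "1 0 0 0 0" --pt "0 0 0 0 0" --pt "-1 0 0 0 0" --pt "-1 0 0 0 0"

```text
t: 1.8
tool_pos: [0.4332, -0.4139, 0.0224]
eef_rot: [0.001, 0.903, 0.43, 0.001]
ft_force: [-0.3, 0.1, 0.7]
finger_gap: 0.0664
grip_force: 0.0
```

Emit:
apply_moves --pt "-1 0 0 0 0" --pt "-1 0 0 0 0" --pt "-1 0 0 0 0" --pt "-1 0 0 0 0"

```text
t: 2.2
tool_pos: [0.4326, -0.4128, 0.0209]
eef_rot: [0.0, 0.903, 0.43, 0.0]
ft_force: [1.1, 0.2, 0.0]
finger_gap: 0.0341
grip_force: 0.0
```

Emit:
apply_moves --pt "-1 0 0 0 0" --pt "-1 0 0 0 0" --pt "-1 0 0 0 0" --pt "-1 0 0 0 0"

```text
t: 2.6
tool_pos: [0.433, -0.4136, 0.0212]
eef_rot: [0.001, 0.903, 0.43, 0.0]
ft_force: [-0.7, -0.2, 3.5]
finger_gap: 0.0017
grip_force: 1.5
```

Emit:
apply_moves --pt "-1 0 0 2 0" --pt "-1 0 0 4 0" --pt "-1 0 0 4 0" --pt "-1 0 0 4 0" --pt "-1 0 0 0 0" --pt "-1 0 0 0 0"

```text
t: 3.2
tool_pos: [0.433, -0.4129, 0.1615]
eef_rot: [0.001, 0.903, 0.43, 0.0]
ft_force: [0.9, 0.2, -0.8]
finger_gap: 0.0005
grip_force: 0.0
```

Run:
```python
from h import *
c=cap('wrist','w2.png');s=bot.read_state();print(s)
```

```text
{'t': 3.25, 'joint_pos': array([ 0.84674945,  0.72140675, -0.28315528,  1.69821399,  0.27056747,
        0.76157815, -0.24815479]), 'joint_velocities': array([-0.00072437,  0.02461512,  0.00755925,  0.01475462,  0.00013491,
        0.00140845, -0.00062434]), 'tau': array([-5.92074110e-03, -5.34001923e+01, -2.59898186e+00, -1.37493628e+01,
       -5.21134492e-02, -4.41544619e-02,  2.32948778e-04]), 'tool_pos': array([ 0.43212256, -0.41236994,  0.16024377]), 'eef_rot': array([-4.62131953e-04,  9.02761491e-01,  4.30141181e-01, -2.03384336e-04]), 'ft_force': array([-0.59239164,  0.52696186, -0.96238738]), 'ft_torque': array([-0.01071897, -0.0200997 ,  0.0217211 ]), 'grip_force': 0.0, 'finger_gap': 0.0007646874455478712}
```

View pics/w2.png

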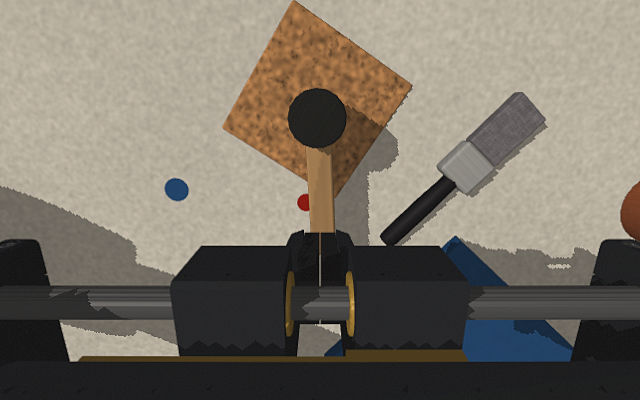

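The wrist view shows the fingers shut without the handle. The mallet is still standing, with its head at (317,118) and the handle running to behind the fingers near (322,235). I'll check where the tool and mallet really are.

Run:
```python
from h import *
np.set_printoptions(precision=4,suppress=True)
c=cap('wrist');s=bot.read_state();p=s['tool_pos'];print(w2px(c,[p,p+[0,0,.0187]]),p)
h=px2w(c,[[317,118]],.074)[0];n=px2w(c,[[319.5,155],[321.5,225]],.05);d=n[1]-n[0];print(h,n,np.degrees(np.arctan2(d[1],d[0])))
t=cap('top');im=t['frame'][190:330,370:570];cv2.imwrite('pics/t2.png',cv2.resize(im,(800,560),interpolation=cv2.INTER_CUBIC));print(w2px(t,[p]))
```

```text
[[316.7687 227.1586]
 [316.4354 240.1587]] [ 0.4317 -0.4121  0.1595]
[ 0.4685 -0.3659  0.074 ] [[ 0.4491 -0.393   0.05  ]
 [ 0.4084 -0.4461  0.05  ]] -127.42602040288962
[[462.0503 269.1467]]
```

View pics/t2.png

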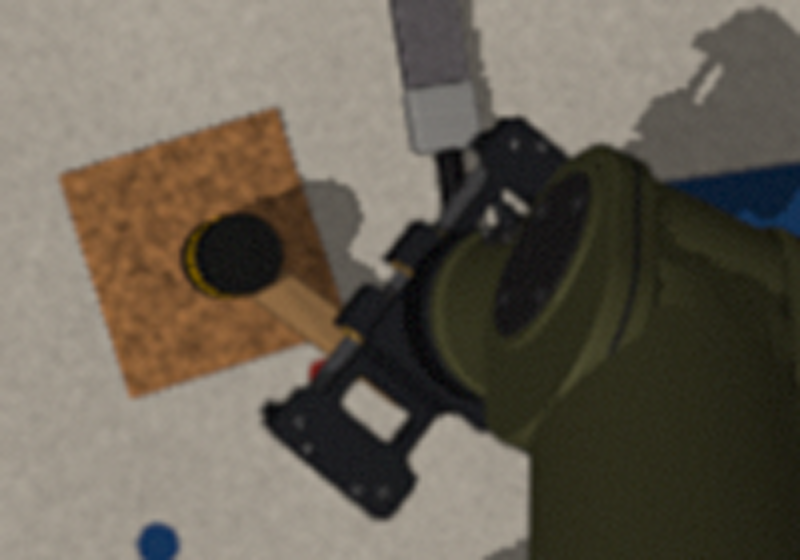

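Emit:
apply_moves --pt "1 0 0 0 0" --pt "1 0 0 0 0" --pt "1 0 0 0 0" --pt "1 0 0 0 0" --pt "1 0 0 0 0" --pt "1 0 0 0 0" --pt "1 0 0 0 0" --pt "1 0 0 -2 0"

```text
t: 4.15
tool_pos: [0.4344, -0.4142, 0.1429]
eef_rot: [0.003, 0.903, 0.43, 0.001]
ft_force: [-0.7, 0.4, -0.2]
finger_gap: 0.0621
grip_force: 0.0
```

Emit:
apply_moves --pt "1 0 0 -3 0" --pt "1 0 0 -3 0" --pt "1 0 0 -3 0" --pt "1 0 0 -3 0" --pt "1 0 0 0 0" --pt "1 0 0 0 0"

```text
t: 4.75
tool_pos: [0.4327, -0.4128, 0.0211]
eef_rot: [-0.0, 0.903, 0.43, -0.0]
ft_force: [0.9, -0.1, 0.0]
finger_gap: 0.0882
grip_force: 0.0
```

Run:
```python
from h import *
np.set_printoptions(precision=4,suppress=True)
c=cap('wrist');s=bot.read_state();p=s['tool_pos'];print(p,s['finger_gap'],w2px(c,[p,p+[0,0,.0187]]))
d=cap('side')['frame'][130:230,340:490]
cv2.imwrite('pics/m1.png',np.vstack([cv2.resize(c['frame'],(480,300)),cv2.resize(d,(480,300),interpolation=cv2.INTER_CUBIC)]))
```

```text
[ 0.4333 -0.4133  0.022 ] 0.0882868410548083 [[319.0933 228.1046]
 [319.0313 241.3266]]
```

View pics/m1.png

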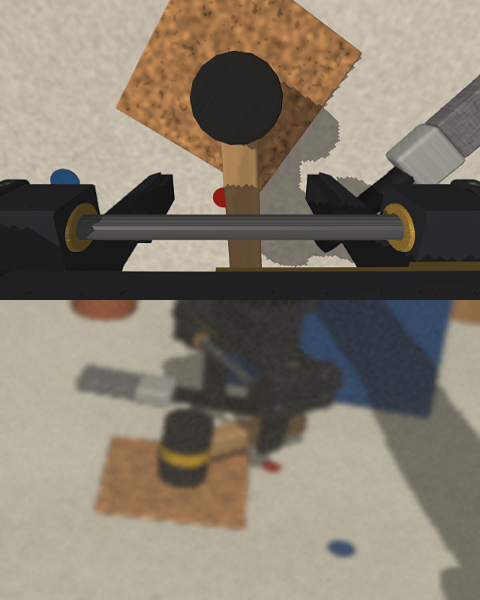

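The mosaic shows the handle between the open fingers at mid-handle, as intended. I'll close again and watch it.

Emit:
apply_moves --pt "-1 0 0 0 0" --pt "-1 0 0 0 0" --pt "-1 0 0 0 0" --pt "-1 0 0 0 0" --pt "-1 0 0 0 0" --pt "-1 0 0 0 0" --pt "-1 0 0 0 0" --pt "-1 0 0 0 0"

```text
t: 5.65
tool_pos: [0.4325, -0.4128, 0.0208]
eef_rot: [-0.0, 0.903, 0.43, 0.0]
ft_force: [0.9, -1.3, -0.2]
finger_gap: 0.0265
grip_force: 0.4
```

Run:
```python
from h import *
np.set_printoptions(precision=4,suppress=True)
s=bot.read_state();p=s['tool_pos'];print(s['finger_gap'],s['grip_force'],s['ft_force'])
d=cap('side');print(w2px(d,[p,[.4317,-.413,.039],[.4317,-.413,.0]]));f=d['frame'][130:230,340:490]
c=cap('wrist')
cv2.imwrite('pics/m2.png',np.vstack([cv2.resize(c['frame'],(450,280)),cv2.resize(f,(450,300),interpolation=cv2.INTER_CUBIC)]))
```

```text
0.026473624918956065 0.39395593106746674 [ 0.9056 -1.3023 -0.2102]
[[413.6128 179.5654]
 [414.6375 174.755 ]
 [413.0645 185.019 ]]
```

View pics/m2.png

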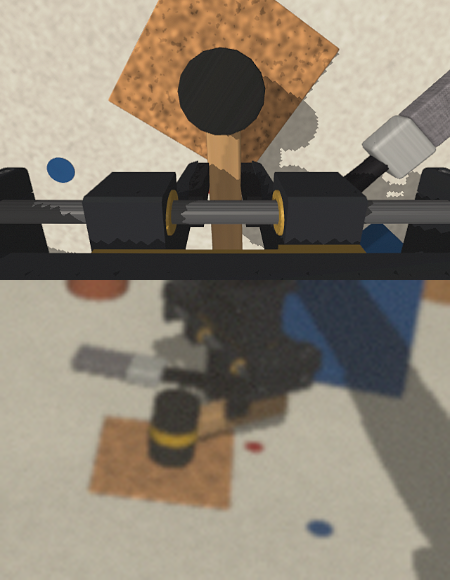

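The fingers are now just meeting the handle on both sides, so I'll keep closing.

Emit:
apply_moves --pt "-1 0 0 0 0" --pt "-1 0 0 0 0" --pt "-1 0 0 0 0"

```text
t: 6.05
tool_pos: [0.4323, -0.4133, 0.0211]
eef_rot: [0.0, 0.903, 0.43, -0.0]
ft_force: [-1.3, -0.7, 3.6]
finger_gap: 0.0006
grip_force: 1.8
```

Run:
```python
from h import *
c=cap('wrist','w3.png');f=c['frame'];s=bot.read_state();print(s['finger_gap'],s['grip_force'],s['ft_force'],s['ft_torque'])
hsv=cv2.cvtColor(f,cv2.COLOR_BGR2HSV)
ch=lambda p:'#' if p[2]<70 else ('w' if 8<p[0]<22 and p[1]>70 else '.')
for r in range(190,360,10): print(r,''.join(ch(hsv[r,x]) for x in range(240,400,2)))
```

```text
0.0006668080550822064 1.934105545951752 [-2.10071017 -0.74306431  3.88512125] [-1.31012258e-01  2.78323923e-01  6.18297863e-05]
190 wwwwwwwwwwwwwwwwwwwwwwwwww######################wwwwwwwwwwwwwwwwwwwwwwwwwwwww...
200 .....wwwwwwwwwwwwwwwwwwwwwwwwwwwwwwwwwwwwwwwwwwwwwwwwwwwwwwwwww#wwwwwwwwww......
210 ..............wwwwwwwwwwwwwwwwwwwwwwwwwwwwwwwwwwwwwwwwwwwwwwwwwwwwwwww..........
220 ......................wwwwwwwwwwwwwwwwwwwwwwwwwwwwwwwwwwwwwwwwwwww..............
230 ..............................w#wwwwwwwwwwwwwwww#wwwwwwwwwwwwww.................
240 .........................###############w###############www.....................
250 ########################################w#######################################
260 ########################################w#######################################
270 ########################################w#######################################
280 ########################www#############w############wwww#######################
290 #######################www#############...............www#######################
300 #######################www#############................www######################
310 #######################www#####........................www######################
320 #######################wwww#############w############wwwww######################
330 #######################wwww###.....wwwwwwwwwwwwwwww###www#######################
340 #############################.......wwwwwwwwwwwwwww#############################
350 #############################.......wwwwwwwwwwwwwww##wwwwwwwwwwwwwwwwwwwwwwwwwww
```

Run:
```python
from h import *
np.set_printoptions(precision=4,suppress=True)
c=cap('wrist');K,D,E=cal(c);s=bot.read_state();p=s['tool_pos'];print(K[0,0],D,p,s['joint_pos'])
a=2*np.arctan2(.43,.903);x=np.r_[np.cos(a),np.sin(a),0];y=np.r_[np.sin(a),-np.cos(a),0]
for dz in(0,.01,.0187,.03,.045): print(dz,'depth',(E@np.r_[p+[0,0,dz],1])[2],'front edge',w2px(c,[p+[0,0,dz]+.009*x,p+[0,0,dz]-.009*x]).ravel(),'open px',w2px(c,[p+[0,0,dz]+.009*x+.044*y,p+[0,0,dz]+.009*x-.044*y]).ravel())
d=cap('side');print('side tips',w2px(d,[p,p+.012*y,p-.012*y]))
print('axis cam',E[2,:3])
```

```text
319.9100432531435 [-0.0064  0.      0.      0.      0.    ] [ 0.4324 -0.4133  0.0211] [ 0.7986  0.9246 -0.1999  1.7719  0.3519  0.4797 -0.3196]
0 depth 0.1872985160412411 front edge [317.557  212.9505 317.6134 241.6789] open px [393.6657 212.9223 241.4401 212.9649]
0.01 depth 0.1776709396849116 front edge [317.4546 218.9246 317.5168 249.0245] open px [397.74   218.8917 237.1603 218.9373]
0.0187 depth 0.169294948254905 front edge [317.3559 224.6826 317.424  256.0841] open px [401.666  224.6445 233.0361 224.6932]
0.03 depth 0.1584157869722527 front edge [317.2119 233.0838 317.2891 266.349 ] open px [407.393  233.0372 227.0202 233.0904]
0.045 depth 0.14397442243775851 front edge [316.9865 246.2287 317.0791 282.3256] open px [416.3503 246.166  217.6109 246.2264]
side tips [[413.7261 179.414 ]
 [411.7594 177.4248]
 [415.7227 181.4333]]
axis cam [-0.1701 -0.2101 -0.9628]
```

```bash
ls -la .; python3 -c "
from bench import bot
print([a for a in dir(bot) if a[0]!='_'])"
```

```text
total 16
drwxr-xr-x  3 agent agent 4096 Dec  3 23:43 .
drwxr-xr-x 23 root  root  4096 Dec  3 23:43 ..
-rw-r--r--  1 agent agent  703 Dec  3 23:43 h.py
drwxr-xr-x  2 agent agent 4096 Dec  3 23:48 pics
['IKError', 'capture', 'finish_job', 'read_state', 'tcp_to_grasp']
```

The evidence agrees on one point: the real fingertips sit about 29 mm above the reported TCP. The open-tip pixels match a depth offset of about 29 mm, and the shut tips rest on the handle top (50 mm) while the state reads 21 mm. So I'll grip with the reported z near -8 mm and watch the force on the way down.

Emit:
apply_moves --pt "1 0 0 2 0" --pt "1 0 0 2 0" --pt "1 0 0 0 0" --pt "1 0 0 0 0" --pt "1 0 0 0 0" --pt "1 0 0 0 0" --pt "1 0 0 0 1" --pt "1 0 0 0 0"

```text
t: 7.0
tool_pos: [0.4323, -0.4126, 0.0603]
eef_rot: [-0.0, 0.899, 0.438, -0.0]
ft_force: [-0.6, 0.2, 0.7]
finger_gap: 0.0624
grip_force: 0.0
```

Emit:
apply_moves --pt "1 0 0 -1 0" --pt "1 0 0 -1.5 0" --pt "1 0 0 -1.5 0" --pt "1 0 0 -1 0" --pt "1 0 0 -0.6 0" --pt "1 0 0 -0.6 0" --pt "1 0 0 -0.6 0" --pt "1 0 0 0 0"

```text
t: 7.8
tool_pos: [0.4323, -0.4126, -0.0078]
eef_rot: [-0.0, 0.899, 0.438, -0.0]
ft_force: [0.2, -0.4, 0.2]
finger_gap: 0.0882
grip_force: 0.0
```

It reached -8 mm with no contact, which confirms the offset. Closing.

Emit:
apply_moves --pt "-1 0 0 0 0" --pt "-1 0 0 0 0" --pt "-1 0 0 0 0" --pt "-1 0 0 0 0" --pt "-1 0 0 0 0" --pt "-1 0 0 0 0" --pt "-1 0 0 0 0" --pt "-1 0 0 0 0"

```text
t: 8.6
tool_pos: [0.4326, -0.4129, -0.0071]
eef_rot: [0.0, 0.899, 0.438, 0.0]
ft_force: [0.1, -0.5, -0.6]
finger_gap: 0.026
grip_force: 0.3
```

Emit:
apply_moves --pt "-1 0 0 0 0" --pt "-1 0 0 0 0" --pt "-1 0 0 0 0" --pt "-1 0 0 0 0"

```text
t: 9.0
tool_pos: [0.4325, -0.4129, -0.0071]
eef_rot: [0.0, 0.899, 0.438, 0.0]
ft_force: [1.0, -0.5, 0.2]
finger_gap: 0.0239
grip_force: 29.8
```

The mallet is gripped (24 mm gap, 30 N). The reported z of -7 mm puts the striking face at 4 mm, so face = reported z + 11 mm. I'll lift it and carry it to the near-right peg.

Emit:
apply_moves --pt "-1 0 0 1 0" --pt "-1 0 0 2 0" --pt "-1 0 0 3 0" --pt "-1 0 0 3 0" --pt "-1 0 0 3 0" --pt "-1 0 1 0 -1" --pt "-1 0.3 2.5 0 -3" --pt "-1 0.3 4 0 -5"

```text
t: 9.8
tool_pos: [0.4371, -0.3388, 0.112]
eef_rot: [0.0, 0.932, 0.362, -0.001]
ft_force: [1.7, 0.7, -4.0]
finger_gap: 0.0234
grip_force: 30.0
```

Emit:
apply_moves --pt "-1 0.4 4 0 -5" --pt "-1 0.4 4 0 -5" --pt "-1 0.4 4 0 -5" --pt "-1 0.4 4 0 -5" --pt "-1 0.4 4 0 -5" --pt "-1 0.4 4 0 -5" --pt "-1 0.4 3 0 -5" --pt "-1 0.5 2 0 -4"

```text
t: 10.6
tool_pos: [0.4696, -0.044, 0.1119]
eef_rot: [-0.001, 0.999, 0.035, -0.002]
ft_force: [1.0, 0.1, -4.4]
finger_gap: 0.0235
grip_force: 30.0
```

Emit:
apply_moves --pt "-1 0.1 1.7 0 -1.4" --pt "-1 0 0 0 0" --pt "-1 0 0 0 0"

```text
t: 10.9
tool_pos: [0.4713, -0.0306, 0.1122]
eef_rot: [0.0, 1.0, 0.023, -0.001]
ft_force: [1.0, -0.6, -3.6]
finger_gap: 0.0238
grip_force: 30.0
```

Run:
```python
from h import *
np.set_printoptions(precision=4,suppress=True)
s=bot.read_state();p=s['tool_pos'];q=s['eef_rot'];a=2*np.arctan2(q[2],q[1]);print(p,np.degrees(a),s['joint_pos'],s['grip_force'],s['ft_force'],'head',p[:2]+.059*np.r_[np.cos(a),np.sin(a)])
c=cap('wrist');t=cap('top')
cv2.imwrite('pics/m3.png',np.vstack([cv2.resize(c['frame'],(480,300)),cv2.resize(t['frame'][130:250,160:352],(480,300),interpolation=cv2.INTER_CUBIC)]))
print(w2px(c,[[.5269,-.0251,.043],[.5197,.1347,.043],[.6667,-.0189,.043]]))
```

```text
[ 0.4713 -0.0306  0.1122] 2.612128342105825 [-0.0812  0.6702  0.077   2.1145 -0.1335  0.3636 -1.4211] 29.967688266187906 [ 0.9698 -0.6036 -3.6198] head [ 0.5302 -0.0279]
[[ 314.5864  124.2266]
 [ 101.0615  124.3486]
 [ 313.9298 -101.811 ]]
```

View pics/m3.png

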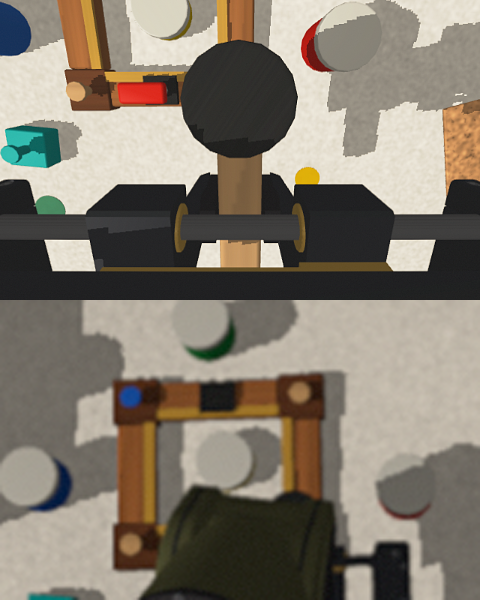

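The wrist part of the picture shows the head over the near-right corner. The near-left peg is at (101,121) full-size against a predicted (101,124), so the peg map holds to about 2 mm. First blow on near-right.

Emit:
apply_moves --pt "-1 0 0.3 -2 0" --pt "-1 0 0 -1.8 0" --pt "-1 0 0 0 0" --pt "-1 0 0 -5 0"

```text
t: 11.4
tool_pos: [0.4773, -0.0293, 0.0283]
eef_rot: [0.001, 1.0, 0.021, 0.006]
ft_force: [3.0, 0.2, -2.8]
finger_gap: 0.024
grip_force: 30.0
```

Emit:
apply_moves --pt "-1 0 0 3 0" --pt "-1 0 0 0 0"

```text
t: 11.6
tool_pos: [0.471, -0.0291, 0.0522]
eef_rot: [0.001, 1.0, 0.021, -0.003]
ft_force: [0.9, -0.0, -1.9]
finger_gap: 0.0236
grip_force: 30.0
```

Emit:
apply_moves --pt "-1 0 0 1.5 0" --pt "-1 0 0 0 0" --pt "-1 0 0 -5 0" --pt "-1 0 0 0 0"

```text
t: 12.0
tool_pos: [0.4717, -0.0279, 0.0175]
eef_rot: [-0.0, 1.0, 0.022, -0.001]
ft_force: [-1.0, -0.0, -4.9]
finger_gap: 0.0236
grip_force: 30.0
```

Emit:
apply_moves --pt "-1 0 0 4 0" --pt "-1 0 0 0 0"

```text
t: 12.2
tool_pos: [0.4751, -0.0283, 0.065]
eef_rot: [0.0, 1.0, 0.022, 0.004]
ft_force: [0.8, 0.5, -3.3]
finger_gap: 0.0236
grip_force: 30.0
```

Emit:
apply_moves --pt "-1 0 0 0.5 0" --pt "-1 0 0 0 0" --pt "-1 0 0 -5 0" --pt "-1 0 0 0 0"

```text
t: 12.6
tool_pos: [0.4686, -0.0275, 0.0103]
eef_rot: [-0.0, 1.0, 0.022, -0.005]
ft_force: [-1.2, -0.1, -5.1]
finger_gap: 0.0237
grip_force: 30.0
```

Emit:
apply_moves --pt "-1 0 0 5 0" --pt "-1 0 0 3 0" --pt "-1 0 0 0 0" --pt "-1 0 0 0 0"

```text
t: 13.0
tool_pos: [0.4728, -0.0276, 0.0966]
eef_rot: [-0.0, 1.0, 0.022, 0.001]
ft_force: [-1.0, -0.1, -4.3]
finger_gap: 0.0235
grip_force: 30.0
```

```bash
cat >> h.py <<'E'
def head(im):
    g=cv2.cvtColor(im,cv2.COLOR_BGR2GRAY); m=(g<48).astype(np.uint8); m[225:]=0
    m=cv2.morphologyEx(m,cv2.MORPH_OPEN,np.ones((9,9)))
    n,l,s,ce=cv2.connectedComponentsWithStats(m); i=1+np.argmax(s[1:,4]); 
    k=max(cv2.findContours((l==i).astype(np.uint8),0,1)[0],key=len); return cv2.fitEllipse(k),s[i]
E
python3 - <<'E'
from h import *
np.set_printoptions(precision=3,suppress=True)
old=cv2.resize(cv2.imread('pics/m3.png')[:300],(640,400));c=cap('wrist','w4.png')
print(head(old));print(head(c['frame']))
for n,i in(('w1',cv2.imread('pics/w1.png')),):print(n,head(i))
# side view around near-right peg: before/now
d=cap('side','side1.png');o=cv2.imread('pics/side0.png')
for z in(.045,.029):print(w2px(d,[[.5285,-.0251,z],[.5215,.1347,z],[.6667,-.0189,z]]).ravel())
u,v=w2px(d,[[.5285,-.0251,.04]])[0].astype(int)
for im in(o,d['frame']):
  print(cv2.cvtColor(im,cv2.COLOR_BGR2GRAY)[v-10:v+10,u-7:u+8])
E
```

```text
(((339.9827880859375, 142.3589630126953), (102.63359832763672, 144.06182861328125), 25.75900650024414), array([ 277,   59,  119,  151, 7243], dtype=int32))
(((318.1070556640625, 201.20350646972656), (30.793838500976562, 95.92447662353516), 91.39087677001953), array([ 273,  186,   91,   32, 2249], dtype=int32))
w1 (((325.46343994140625, 126.37815856933594), (63.91875076293945, 64.25816345214844), 13.507399559020996), array([ 294,   95,   64,   64, 3318], dtype=int32))
[323.887 236.415 289.813 279.803 278.193 220.151]
[323.99  241.043 290.309 284.546 278.72  224.692]
[[172 173 164 159 141 127 116 108  96  95 100 100  99 106 121]
 [173 173 172 169 167 161 153 138 129 124 129 131 134 145 154]
 [175 173 172 170 172 173 169 168 163 161 163 165 167 167 173]
 [173 173 170 174 171 173 174 172 173 173 170 173 175 173 174]
 [173 172 175 172 174 171 173 174 173 173 173 173 174 173 174]
 [176 175 175 174 176 173 171 172 174 172 172 177 173 172 173]
 [176 177 170 170 173 173 175 171 174 172 173 175 177 173 171]
 [171 173 170 170 171 171 171 172 174 172 176 174 174 172 170]
 [153 160 162 160 154 15
[... 1293 characters left out ...]
3 181]
 [123 127 139 137 120 114 119 140 157 167 173 180 183 181 184]
 [ 97 100 101  97  84  82  85  97 111 121 141 159 167 173 179]
 [ 96  90  80  80  74  81  84  89  92  93 101 114 121 140 156]
 [ 92  82  77  75  86  94 101 109 114 112 102  86  83  94 107]
 [ 88  80  74  82 101 116 123 126 129 129 121  94  73  74  78]
 [ 82  75  76  84 112 124 126 130 134 131 127 101  79  76  76]
 [ 77  73  73  88 112 128 132 136 135 132 124 102  82  75  76]
 [ 64  70  76  82 109 131 138 136 134 131 119  98  77  77  71]
 [ 62  61  65  76  96 118 128 129 132 120 106  86  77  74  73]
 [ 65  64  67  76  80  91 104 109 105  96  83  79  72  73  74]
 [ 67  66  69  72  78  72  77  83  80  77  75  78  74  76  70]]
```

Run:
```python
from h import *
s=bot.read_state();print(s['tool_pos'],s['ft_torque'])
a=cv2.resize(cv2.imread('pics/m3.png')[:300],(640,400));b=cv2.imread('pics/w4.png')
for im in(a,b):
  g=cv2.medianBlur(cv2.cvtColor(im,cv2.COLOR_BGR2GRAY),5)
  for r in range(30,245,9): print(r,''.join('%x'%(v//16) for v in g[r,200:440:3]))
```

```text
[ 0.47177989 -0.02759332  0.09506375] [-0.01249231  0.22327273 -0.0401976 ]
30 ddddddddddddddd9656999998888aebaaa95677777667659999888eeeeeeeeeeeeeeeeeeec46addd
39 ddddddddddddd765589999988ddddebaaa94577776667658899999eedddeeeeeeeeeee94449bdc88
48 ddcddddca76655799aaeeeeeeeddddbaaa9457777666765999999deeeeeeeeeeeeedc44445688888
57 eeeeeeeeeeeeeeeeeeedeeeeedddeea7532222222222222467999eeeeeeeeeeddeeb444226688888
66 eeeeeeedeeeeeeeeeeeeeeeeed4222222222222222222222222226deeeeeeeeeeee8443234678888
75 eeeeeeeeeeeeddeeeddeec322222222222222222222222222222222223eeeeeeeeed443232366888
84 eeeeeeeeeeeedeeeeeea2222222222222222322222222222222222222222ceeeeeeeeb4322223667
93 98899999989998888622222222222222223222222222222222222222222222beeeeeeeedd8522223
102 2222222222236665222222222222222232222222222222222222222222222222eeddeeeeeeedeedd
111 44444332222214432222222222222232222222222222222222222222222222222eeeeeeeeddddddd
120 55555533222224322222222222233222322222222222222222222222222222222beeeeeeeeedeeed
129 555555332222333322222222223223332222222222222222222222222222222222ddeeeeeedddeea
138 55444443
[... 2339 characters left out ...]
22222eeeeeeeeeeeeeee
174 eeddeeeeedeeeeeee22223333333333333333323333222222223323333222222eeeeeeeeeeeeeeee
183 eeeeeeeeeeeeeeeeee62222333333333333333333322222223233333222222eeeeeeeeeeeeeeeeee
192 eeeeeeeeedeeeeeeeeee9222332222222222222222222222222222222222eeeeeeeeeeeeeeeeeeee
201 eeeeeeeddeeeeeeeeeeeeeee22222222222222222222222222222222beeeeeeeeeeeeeeeeeeeeeee
210 eeeeeeeeeeeeeeeeeeeeeeeeeeee822222222222222222222222ceeeeeeeeeeeeeeeeeeeeeeeeeee
219 eeeeeeeeeeeeeeeeeeeeeeeeeeeeee66666666666666666666eeeeeeeeeeeeeeeeeeeeeeeeeeeeee
228 eeeeeeeeeeeeeeeeeeeeeeeeeeeeee66666666666666666666eeeeeeeeedddeeeeeeeeeedddeeeee
237 eeeeeeeeeeeeeeeeeeeeee2222211146666666666666666666211122222eeeeeeeeeaaaaaaaaaade
```

```bash
cat >> h.py <<'E'
def cap_px(im,uv,r=7,blue=False):
    u,v=np.round(uv).astype(int); w=im[v-r:v+r+1,u-r:u+r+1].astype(float)
    hsv=cv2.cvtColor(im,cv2.COLOR_BGR2HSV)[v-r:v+r+1,u-r:u+r+1]
    m=(hsv[...,0]>95)&(hsv[...,1]>110) if blue else (hsv[...,0]<30)&(hsv[...,1]>40)&(hsv[...,1]<175)&(w[...,2]>105)&(w[...,2]<205)
    n,l,s,ce=cv2.connectedComponentsWithStats(m.astype(np.uint8),connectivity=4)
    if n<2: return None
    i=1+np.argmin([np.hypot(*(ce[k]-r))-.1*s[k,4] for k in range(1,n)]); return ce[i]+[u-r,v-r],s[i,2:]
E
python3 - <<'E'
from h import *
np.set_printoptions(precision=2,suppress=True)
P={'bl':(.661,.141),'fr':(.667,-.019),'nl':(.5212,.1347),'nr':(.5285,-.0251)}
d=cap('side');t=cap('top')
ims={'s0':(d,cv2.imread('pics/side0.png')),'s1':(d,d['frame']),'t0':(t,cv2.imread('pics/top0.png'))}
for k,(x,y) in P.items():
  for n,(c,im) in ims.items():
    e=w2px(c,[[x,y,.0395]])[0]; print(k,n,e,w2px(c,[[x,y,.045]])[0]-w2px(c,[[x,y,.035]])[0],cap_px(im,e,blue=k=='bl'))
u,v=313,231
print(d['frame'][v:v+22,u:u+22,2]);hs=cv2.cvtColor(d['frame'],cv2.COLOR_BGR2HSV);print(hs[v+8:v+20,u+4:u+18,1])
E
```

```text
bl s0 [240.39 260.45] [-0.62 -2.94] (array([239.93, 261.12]), array([ 7,  9, 43], dtype=int32))
bl s1 [240.39 260.45] [-0.62 -2.94] (array([239.9, 261. ]), array([ 7,  9, 42], dtype=int32))
bl t0 [212.63 168.34] [-0.89 -0.87] (array([212.06, 168.44]), array([10,  8, 62], dtype=int32))
fr s0 [278.31 221.66] [-0.33 -2.85] (array([277.14, 222.8 ]), array([15,  9, 65], dtype=int32))
fr s1 [278.31 221.66] [-0.33 -2.85] (array([277.09, 222.84]), array([15,  9, 70], dtype=int32))
fr t0 [279.96 166.82] [-0.33 -0.88] (array([279.09, 166.64]), array([ 7,  8, 44], dtype=int32))
nl s0 [290.09 281.5 ] [-0.31 -2.98] (array([289.55, 279.39]), array([ 15,  15, 137], dtype=int32))
nl s1 [290.09 281.5 ] [-0.31 -2.98] (array([289.57, 279.56]), array([ 15,  15, 147], dtype=int32))
nl t0 [212.44 227.17] [-0.91 -0.39] (array([211.5 , 227.36]), array([ 8,  8, 50], dtype=int32))
nr s0 [323.92 238.02] [-0.06 -2.9 ] (array([323.09, 239.09]), array([15, 10, 74], dtype=int32))
nr s1 [323.92 238.02] [-0.06 -2.9 ] (array([323.21, 240.29]), array([15, 10, 78], dtype=int32))
nr t0 [280.91 225.27] [-0.33 -0.4 ] (arr
[... 2111 characters left out ...]
6 114 114 113 113 112 111 110 105 100  87  73  60]
 [120 106 105 115 108 114 109 110 109 110 102 105 100  96]
 [105 113 112 112 114 109 112 111 112 108 108 111 100 100]
 [110 114 109 115 109 113 112 114 111 113 105 105 110 104]
 [101 105 105 108 113 111 116 112 113 105 112 106  99 106]
 [ 73  98 112 111 107 117 116 115 112 108 102 108  95 100]
 [ 84 104 104 104 110 110 112 110 105 105 105 108 109 103]
 [ 88  95 106 102 104 109 106 109 117 110 110 113  99 102]
 [109 113 112 106 106 110 107 108 107 101 106  97 100  94]
 [119 115 122 113 110 102 100 107 112  97 106 105  99  92]
 [124 130 126 112 109 118 111 110 101 105 113  96  98  84]
 [134 130 131 124 125 117 118 115 112 105  96  95  87  78]]
```

Run:
```python
from h import *
np.set_printoptions(precision=1,suppress=True)
c=cap('wrist');s=bot.read_state();p=s['tool_pos'];a=np.radians(2.6);x=np.r_[np.cos(a),np.sin(a),0];y=np.r_[-np.sin(a),np.cos(a),0];z=np.r_[0,0,1]
g=p+[0,0,.0461]; f=np.linspace(0,6.28,73)
for th in np.radians([-2,0,2,4,6,8]):
  X=x*np.cos(th)+z*np.sin(th);Z=z*np.cos(th)-x*np.sin(th)
  q=w2px(c,[g+.059*X+.035*Z+.024*(np.cos(k)*X+np.sin(k)*y) for k in f]);print(np.degrees(th),q.min(0),q.max(0))
im=c['frame'];gm=cv2.medianBlur(cv2.cvtColor(im,cv2.COLOR_BGR2GRAY),3)
print(np.where(gm[30:230,340]<60)[0][[0,-1]]+30, np.where(gm[165,200:440]<60)[0][[0,-1]]+200, gm[50:72,340])
```

```text
-2.0 [236.5  53.1] [397.9 216.7]
0.0 [234.9  56.1] [399.4 221.6]
2.0 [233.4  59.7] [400.9 226.8]
4.0 [231.8  64. ] [402.4 232.1]
6.000000000000001 [230.3  68.9] [403.8 237.5]
8.0 [228.7  74.6] [405.3 243. ]
[ 64 215] [245 394] [109 109 109 107 107 106 106 105 105 104 104 104  95  83  44  43  45  45
  45  45  46  47]
```

The head is pitched up about 3° in the grip. In the side view the near-right peg's cap dropped about 6 mm, to roughly the height predicted for home. Next is the near-left peg.

Emit:
apply_moves --pt "-1 0 1 1 0" --pt "-1 -0.2 3 0 0" --pt "-1 -0.2 4 0 0" --pt "-1 -0.2 4 0 0" --pt "-1 -0.3 3 0 0" --pt "-1 0 1 -1 0" --pt "-1 0 0 0 0" --pt "-1 0 0 0 0"

```text
t: 14.05
tool_pos: [0.4632, 0.1309, 0.0947]
eef_rot: [0.001, 1.0, 0.022, -0.001]
ft_force: [0.6, -0.4, -3.9]
finger_gap: 0.0234
grip_force: 30.0
```

Emit:
apply_moves --pt "-1 -0.1 0.1 -2 0" --pt "-1 0 0 -0.5 0" --pt "-1 0 0 0 0" --pt "-1 0 0 -4.8 0"

```text
t: 14.45
tool_pos: [0.4675, 0.1332, 0.0255]
eef_rot: [-0.001, 1.0, 0.021, 0.006]
ft_force: [-1.8, 0.7, 5.6]
finger_gap: 0.0237
grip_force: 30.0
```

Emit:
apply_moves --pt "-1 0 0 4 0" --pt "-1 0 0 0.3 0" --pt "-1 0 0 0 0"

```text
t: 14.75
tool_pos: [0.4652, 0.1332, 0.0672]
eef_rot: [-0.001, 1.0, 0.022, 0.003]
ft_force: [0.2, -0.1, -2.8]
finger_gap: 0.0237
grip_force: 30.0
```

Emit:
apply_moves --pt "-1 0 0 -5 0" --pt "-1 0 0 0 0"

```text
t: 14.95
tool_pos: [0.4624, 0.1334, 0.0143]
eef_rot: [-0.0, 1.0, 0.022, -0.0]
ft_force: [-1.2, 0.2, -4.2]
finger_gap: 0.0236
grip_force: 30.0
```

Emit:
apply_moves --pt "-1 0 0 5 0" --pt "-1 0 0 0 0" --pt "-1 0 0 0 0"

```text
t: 15.25
tool_pos: [0.4649, 0.134, 0.0695]
eef_rot: [-0.002, 1.0, 0.022, 0.004]
ft_force: [-0.2, -1.1, -4.1]
finger_gap: 0.0233
grip_force: 30.0
```

Emit:
apply_moves --pt "-1 0 0 -0.3 0" --pt "-1 0 0 0 0" --pt "-1 0 0 -5 0" --pt "-1 0 0 0 0"

```text
t: 15.65
tool_pos: [0.4582, 0.1322, 0.0068]
eef_rot: [0.001, 1.0, 0.022, -0.006]
ft_force: [-1.1, -0.7, -3.5]
finger_gap: 0.0238
grip_force: 30.0
```

Emit:
apply_moves --pt "-1 0 0 5 0" --pt "-1 0 0 4 0" --pt "-1 0 -2 0 0" --pt "-1 0 -3 0 0" --pt "-1 0 -3 0 0" --pt "-1 0 0 0 0" --pt "-1 0 0 0 0"

```text
t: 16.35
tool_pos: [0.4624, 0.0524, 0.1032]
eef_rot: [-0.0, 1.0, 0.021, 0.0]
ft_force: [-0.6, -0.0, -3.1]
finger_gap: 0.0239
grip_force: 30.0
```

Run:
```python
from h import *
np.set_printoptions(precision=1,suppress=True,linewidth=200)
s=bot.read_state();print(s['tool_pos'],s['grip_force'])
d=cap('side','side2.png');c=cap('wrist','w5.png');o=cv2.imread('pics/side0.png')
gm=cv2.medianBlur(cv2.cvtColor(c['frame'],cv2.COLOR_BGR2GRAY),3)
print(np.where(gm[30:230,340]<60)[0][[0,-1]]+30)
for im in(o,d['frame']): print(im[270:292,280:300,2])
print(d['frame'][236:250,316:332,2])
```

```text
[0.5 0.1 0.1] 29.99638544395566
[ 80 229]
[[176 182 183 184 180 179 181 179 178 179 180 182 177 167 156 149 146 142 130 120]
 [164 174 178 182 181 183 181 181 181 178 179 175 168 157 150 149 141 130 123 118]
 [137 157 167 172 177 179 185 181 180 182 179 174 160 149 149 146 135 127 115 118]
 [122 126 138 157 165 177 183 183 185 179 175 164 148 147 143 137 123 119 119 119]
 [128 123 122 129 141 163 171 179 180 176 165 154 145 147 142 127 118 115 119 115]
 [142 142 137 130 126 131 140 160 165 165 154 146 145 145 132 120 116 119 123 119]
 [147 149 147 143 138 129 122 123 137 142 141 144 136 129 119 117 116 119 119 119]
 [145 147 148 145 147 134 119 114 124 134 131 134 122 107  98 105 115 116 118 119]
 [140 144 146 144 143 130 116 124 135 141 140 140 134 113  91  85 108 114 119 120]
 [126 130 138 140 136 120 127 133 139 143 149 148 146 136 100  84  96 111 116 119]
 [118 121 125 129 122 118 136 142 144 150 152 151 150 137 100  79  82 106 116 118]
 [121 117 114 112 102 111 134 145 147 148 152 151 149 138  99  75  84  93 109 110]
 [125 124 114  99  89 104 135 147 152 151 151 152 145 133  94 
[... 2834 characters left out ...]
  59  55  56  57  55  58  67]
 [ 60  63  66  74  77  74  68  65  61  58  60  56  57  55  58  57]
 [ 62  62  62  65  65  67  63  60  58  63  57  54  53  55  57  61]
 [ 60  60  62  64  63  62  62  63  62  66  62  55  54  58  54  62]
 [ 64  66  60  61  62  62  63  59  60  65  64  58  53  54  58  59]
 [ 64  67  72  75  70  70  62  65  62  63  64  62  61  57  61  63]
 [ 69  73  74  89  88  80  76  69  71  67  75  71  65  58  64  64]
 [ 80  81  81  88  91  88  89  81  81  80  85  89  84  74  71  65]
 [ 93  93  95  95  94  92  89  87  88  91  91  90  88  84  77  71]
 [101 107 102  96  95  95  95  98  93  90  88  94  89  88  78  75]
 [116 125 117 109 105 101 100  98  97  88  92  88  85  80  75  80]]
```

The near-left cap dropped about 5 px (16 mm) and no stem shows below it now, so it's home. Near-right's edges also match the home geometry. The mallet has pitched further in the grip (head up about 8°), so I'll re-seat it on the mat before the third peg.

Emit:
apply_moves --pt "-1 -0.2 -1.5 0.5 2" --pt "-1 -0.3 -3 0.5 4.2" --pt "-1 -0.3 -4.2 0 4.4" --pt "-1 -0.3 -4.2 0 4.4" --pt "-1 -0.3 -4.2 0 4.4" --pt "-1 -0.3 -4.2 0 4.4" --pt "-1 -0.3 -4.2 0 4.4" --pt "-1 -0.3 -4.2 0 4.4"

```text
t: 17.25
tool_pos: [0.4398, -0.2445, 0.1122]
eef_rot: [0.0, 0.953, 0.304, 0.0]
ft_force: [-0.0, 0.2, -3.6]
finger_gap: 0.0234
grip_force: 30.0
```

Emit:
apply_moves --pt "-1 -0.3 -4.2 0 4.4" --pt "-1 -0.2 -4.2 0 4.4" --pt "-1 -0.2 -4.2 0 4" --pt "-1 0 -3 0 3" --pt "-1 0 -1.2 -1 1" --pt "-1 0 0 -2 0" --pt "-1 0 0 -2 0" --pt "-1 0 0 0 0"

```text
t: 18.05
tool_pos: [0.4314, -0.4083, 0.0591]
eef_rot: [-0.003, 0.898, 0.439, -0.001]
ft_force: [-0.6, 0.3, -3.5]
finger_gap: 0.0234
grip_force: 30.0
```

Run:
```python
from h import *
s=bot.read_state();p=s['tool_pos'];q=s['eef_rot'];print(p,np.degrees(2*np.arctan2(q[2],q[1])),s['grip_force'],s['finger_gap'])
c=cap('wrist','w6.png');gm=cv2.medianBlur(cv2.cvtColor(c['frame'],cv2.COLOR_BGR2GRAY),3)
print(np.where(gm[30:260,325]<60)[0][[0,-1]]+30,np.where(gm[150,200:440]<60)[0][[0,-1]]+200)
```

```text
[ 0.43135669 -0.40825991  0.05905014] 52.08846035576206 29.99820649623871 0.023418354843334915
[ 75 233] [238 400]
```

Emit:
apply_moves --pt "-1 0.1 -0.3 -2 0" --pt "-1 0 0 -2 0" --pt "-1 0 0 -1.5 0" --pt "-1 0 0 -0.6 0" --pt "-1 0 0 -0.3 0" --pt "-1 0 0 -0.2 0" --pt "-1 0 0 0 0"

```text
t: 18.8
tool_pos: [0.434, -0.415, -0.0037]
eef_rot: [0.0, 0.899, 0.438, 0.0]
ft_force: [-0.2, 0.0, -3.9]
finger_gap: 0.0236
grip_force: 30.0
```

Emit:
apply_moves --pt "-1 -0.1 0.2 -0.3 0" --pt "-1 0 0 -0.3 0" --pt "-1 0 0 -0.2 0" --pt "-1 0 0 0 0"

```text
t: 19.2
tool_pos: [0.4322, -0.4135, -0.0112]
eef_rot: [0.0, 0.899, 0.438, -0.0]
ft_force: [-3.7, -0.0, 7.0]
finger_gap: 0.0236
grip_force: 30.0
```

The rim is touching the mat. Release, let it stand, then grip it again.

Emit:
apply_moves --pt "0.2 0 0 0 0" --pt "0.2 0 0 0 0" --pt "0.2 0 0 0.2 0" --pt "0.2 0 0 0.2 0" --pt "0.2 0 0 0 0" --pt "0.2 0 0 0 0"

```text
t: 19.8
tool_pos: [0.4327, -0.4128, -0.0081]
eef_rot: [0.0, 0.899, 0.438, 0.0]
ft_force: [-0.6, 0.4, 0.5]
finger_gap: 0.0525
grip_force: 0.0
```

Run:
```python
from h import *
np.set_printoptions(precision=1,suppress=True)
c=cap('wrist','w7.png');s=bot.read_state();p=s['tool_pos'];print(p,s['finger_gap'],s['ft_force'])
gm=cv2.medianBlur(cv2.cvtColor(c['frame'],cv2.COLOR_BGR2GRAY),3)
print(np.where(gm[30:260,325]<60)[0][[0,-1]]+30,np.where(gm[140,200:440]<60)[0][[0,-1]]+200)
a=np.radians(52);x=np.r_[np.cos(a),np.sin(a),0];h=p+.059*x;h[2]=.074;f=np.linspace(0,6.28,73)
q=w2px(c,[h+.024*np.r_[np.cos(k),np.sin(k),0] for k in f]);print(q.min(0),q.max(0))
for r in (225,235,330,345):print(r,c['frame'][r,270:372:3,2])
```

```text
[ 0.4 -0.4 -0. ] 0.0528025024679058 [-0.3  0.1  0.1]
[ 64 221] [239 398]
[231.9  52. ] [398.5 220. ]
225 [171 163 165 165 216 213 186 219 209 202 204 204 206 207 205 203 202 199
 195 188 182 186 192 190 194 158 105 100 105 117 129 134 127 115]
235 [225 178 196 163 123 120 112 221 208 201 201 203 205 206 205 201 200 190
 184 182 182 184 187 189 193 152 104 115 116 127 131 126 120 113]
330 [232 229 224 227 231 227 227 233 112 119 116 113 113 114 117 116 117 117
 114 115 117 119 120 121 120 116 151 148 149 150 146 142 142 144]
345 [228 226 227 232 231 229 229 231 107 119 117 115 114 114 117 117 118 116
 117 113 117 119 121 122 118 114 145 142 137 139 145 148 147 147]
```

Emit:
apply_moves --pt "0.2 -0.2 -0.2 0.1 0" --pt "-1 0 0 0 0" --pt "-1 0 0 0 0" --pt "-1 0 0 0 0" --pt "-1 0 0 0 0" --pt "-1 0 0 0 0" --pt "-1 0 0 0 0" --pt "-1 0 0 0 0"

```text
t: 20.65
tool_pos: [0.4306, -0.4148, -0.0072]
eef_rot: [0.0, 0.899, 0.438, 0.0]
ft_force: [0.7, -0.3, -0.5]
finger_gap: 0.0239
grip_force: 30.0
```

Emit:
apply_moves --pt "-1 0 0 0 0" --pt "-1 0 0 0 0" --pt "-1 0 0 1 0" --pt "-1 0 0 2 0" --pt "-1 0 0 3 0" --pt "-1 0 0 3 0" --pt "-1 0 0 3 0"

```text
t: 21.35
tool_pos: [0.4296, -0.4144, 0.1141]
eef_rot: [-0.001, 0.899, 0.438, -0.001]
ft_force: [0.2, -0.8, -2.9]
finger_gap: 0.0234
grip_force: 30.0
```

Emit:
apply_moves --pt "-1 0 2 0 2.5" --pt "-1 0.3 4 0 5" --pt "-1 0.4 4.5 0 5" --pt "-1 0.4 4.5 0 5" --pt "-1 0.5 4.5 0 5" --pt "-1 1 4.5 0 5" --pt "-1 2 4 0 5" --pt "-1 3 3 0 5"

```text
t: 22.15
tool_pos: [0.5047, -0.1021, 0.1133]
eef_rot: [-0.001, 0.708, 0.706, -0.001]
ft_force: [1.3, -0.4, -4.0]
finger_gap: 0.0236
grip_force: 30.0
```

Emit:
apply_moves --pt "-1 4 1.5 0 0.5" --pt "-1 4 1 0 0" --pt "-1 4 0.1 0 0" --pt "-1 3 0 0 0" --pt "-1 1.2 0 0 0" --pt "-1 0 0 0 0" --pt "-1 0 0 0 0"

```text
t: 22.85
tool_pos: [0.6669, -0.0791, 0.1124]
eef_rot: [-0.001, 0.707, 0.707, -0.001]
ft_force: [-1.0, 0.0, -3.2]
finger_gap: 0.0237
grip_force: 30.0
```

Run:
```python
from h import *
np.set_printoptions(precision=4,suppress=True)
s=bot.read_state();p=s['tool_pos'];q=s['eef_rot'];a=2*np.arctan2(q[2],q[1]);print(p,np.degrees(a),s['joint_pos'],s['grip_force'])
print('head',p[:2]+.058*np.r_[np.cos(a),np.sin(a)])
d=cap('side','side3.png');print(d['frame'][213:233,268:290,2]);print(cv2.imread('pics/side0.png')[213:233,268:290,2])
c=cap('wrist','w8.png');gm=cv2.medianBlur(cv2.cvtColor(c['frame'],cv2.COLOR_BGR2GRAY),3)
print(np.where(gm[30:260,325]<60)[0][[0,-1]]+30,np.where(gm[140,200:440]<60)[0][[0,-1]]+200)
```

```text
[ 0.6669 -0.0791  0.1124] 89.9573523502216 [ 0.2478  0.887  -0.3922  1.4853  0.405   0.853  -0.2842] 29.999742172658443
head [ 0.6669 -0.0211]
[[187 187 189 188 186 189 185 189 191 190 189 190 189 186 188 191 189 187
  188 190 187 191]
 [186 188 191 192 189 188 185 189 190 188 188 190 189 188 187 192 189 187
  186 189 191 191]
 [186 187 188 194 190 190 188 188 187 190 190 188 188 188 187 190 189 183
  186 189 190 192]
 [187 186 190 192 188 187 185 187 188 189 189 191 188 188 192 191 189 189
  188 189 188 190]
 [187 190 187 187 185 184 186 186 188 188 189 190 192 189 189 189 187 187
  186 188 188 190]
 [190 189 188 189 188 186 185 185 186 185 183 187 188 190 190 188 188 190
  188 187 186 189]
 [189 187 187 190 191 187 186 177 175 173 178 182 184 186 187 190 190 191
  186 188 188 189]
 [188 186 189 189 190 187 176 157 151 151 164 174 177 179 180 186 188 190
  187 186 187 187]
 [184 185 188 187 184 173 156 148 144 151 156 160 157 155 162 175 181 183
  183 185 190 189]
 [188 183 188 181 169 149 143 147 151 154 157 156 144 119 117 145 162 167
  176 183 188 188]
 [187 185 181 166 140 125 1
[... 2084 characters left out ...]
6  89  87
   82  86  94 116]
 [161 139 108  94  90  91  98 110 128 134 120 108  91  83  86  87  88  86
   85  87  92 104]
 [137 109  96  91  88  86  90  92 105 116 111  99  87  88  86  86  85  85
   85  94 108 116]
 [112  97  91  89  91  89  91  89  94  96  95  91  87  85  88  81  85  85
   95 111 117 117]
 [102  90  93  93  87  86  88  88  85  88  86  89  86  85  86  90  88  96
  110 122 125 122]
 [107  98  97  91  91  92  88  91  86  89  88  87  88  89  99 108 104 109
  120 121 125 124]
 [123 111 106 104  98  94  94  94  99  93  90  86  91 102 119 132 127 123
  128 127 127 129]
 [125 122 117 118 110 102 107 116 124 118 109  95  96 118 139 144 144 142
  142 139 134 134]]
[ 52 209] [241 396]
```

Emit:
apply_moves --pt "-1 0 0.1 -2.2 0" --pt "-1 0 0 -2 0" --pt "-1 0 0 0 0" --pt "-1 0 0 -4.7 0"

```text
t: 23.35
tool_pos: [0.6743, -0.0778, 0.0299]
eef_rot: [0.005, 0.708, 0.706, 0.005]
ft_force: [1.8, 0.2, -2.8]
finger_gap: 0.0237
grip_force: 30.0
```

Emit:
apply_moves --pt "-1 0 0 4.3 0" --pt "-1 0 0 0 0" --pt "-1 0 0 0 0"

```text
t: 23.65
tool_pos: [0.6705, -0.0778, 0.0691]
eef_rot: [0.002, 0.708, 0.707, 0.002]
ft_force: [-0.3, -0.6, -3.4]
finger_gap: 0.0231
grip_force: 30.0
```

Emit:
apply_moves --pt "-1 0 0 -5 0" --pt "-1 0 0 0 0"

```text
t: 23.85
tool_pos: [0.6674, -0.0785, 0.0156]
eef_rot: [-0.0, 0.708, 0.707, -0.001]
ft_force: [-0.5, 0.0, -2.4]
finger_gap: 0.0237
grip_force: 29.9
```

Emit:
apply_moves --pt "-1 0 0 5 0" --pt "-1 0 0 0 0" --pt "-1 0 0 0 0"

```text
t: 24.15
tool_pos: [0.6703, -0.0779, 0.0708]
eef_rot: [0.002, 0.707, 0.707, 0.002]
ft_force: [-0.4, 0.1, -4.1]
finger_gap: 0.0236
grip_force: 30.0
```

Run:
```python
from h import *
np.set_printoptions(precision=4,suppress=True)
s=bot.read_state();print(s['tool_pos'])
d=cap('side','side4.png');print(d['frame'][218:234,270:286,2])
c=cap('wrist','w9.png');gm=cv2.medianBlur(cv2.cvtColor(c['frame'],cv2.COLOR_BGR2GRAY),3)
print(np.where(gm[30:260,325]<60)[0][[0,-1]]+30,np.where(gm[140,200:440]<60)[0][[0,-1]]+200)
```

```text
[ 0.6703 -0.0779  0.0708]
[[189 189 180 172 156 138 127 122 121 104  94 106 114 115 117 120]
 [192 191 191 186 177 166 159 155 158 141 121 118 117 119 120 120]
 [191 191 189 184 172 147 129 133 142 147 128 127 129 125 122 120]
 [188 190 185 171 145 113 102 100 112 118 118 130 143 138 136 136]
 [189 183 172 140 113 101 105 112 116 111 106 110 121 133 148 157]
 [182 170 141 112 103 114 127 143 148 138 124 103  95 106 117 124]
 [170 142 113 101 115 134 145 152 157 156 143 109  89  87  93  97]
 [144 115  98 102 123 145 152 157 158 156 145 113  86  89  91  88]
 [114  95  94 103 121 145 158 163 162 160 143 111  90  89  89  85]
 [ 95  91  92  93 107 137 155 163 159 148 127 101  91  90  87  86]
 [ 93  93  91  93  98 114 133 147 141 119 104  90  92  87  86  86]
 [ 95  91  92  93  91  93 101 107 107  96  93  89  90  91  85  99]
 [100  96  96  92  89  88  92  91  89  90  89  92 100 114 104 111]
 [109 103 104  95  91  98 105 101  92  89  92  99 128 138 133 130]
 [124 122 114 106 106 119 129 123 112  97  99 123 146 151 152 148]
 [128 128 127 124 134 140 148 147 134 109 103 129 147 154 152 154]]
[ 46 182] [258 380]
```

The far-right cap now sits at rows 222.6–228.4, against 222.3–228.9 predicted for home. One confirming blow here, then one on near-right.

Emit:
apply_moves --pt "-1 0 0 -0.2 0" --pt "-1 0 0 0 0" --pt "-1 0 0 -5 0" --pt "-1 0 0 0 0"

```text
t: 24.65
tool_pos: [0.6656, -0.0786, 0.0101]
eef_rot: [-0.002, 0.708, 0.707, -0.003]
ft_force: [-0.1, -0.6, -3.8]
finger_gap: 0.0241
grip_force: 30.0
```

Emit:
apply_moves --pt "-1 0 0 5 0" --pt "-1 0 0 4 0" --pt "-1 0 0 1 0" --pt "-1 0 0 0 0"

```text
t: 25.05
tool_pos: [0.6697, -0.0776, 0.1172]
eef_rot: [0.001, 0.707, 0.707, 0.001]
ft_force: [0.2, -0.8, -3.4]
finger_gap: 0.0238
grip_force: 30.0
```

Run:
```python
from h import *
np.set_printoptions(precision=4,suppress=True)
s=bot.read_state();print(s['tool_pos'])
d=cap('side','side5.png');print(d['frame'][218:234,270:286,2])
c=cap('wrist','w10.png');gm=cv2.medianBlur(cv2.cvtColor(c['frame'],cv2.COLOR_BGR2GRAY),3)
print(np.where(gm[30:260,325]<60)[0][[0,-1]]+30,np.where(gm[140,200:440]<60)[0][[0,-1]]+200)
```

```text
[ 0.6697 -0.0776  0.1172]
[[190 188 186 187 184 185 187 184 185 185 191 190 188 188 189 187]
 [186 188 190 187 183 174 172 170 174 182 184 184 188 185 189 191]
 [190 189 187 183 170 147 130 130 145 164 169 173 180 188 188 187]
 [186 186 182 172 143 114  99 101 111 120 130 143 162 177 180 186]
 [185 182 170 144 113 100 102 111 116 108 108 111 125 147 160 168]
 [182 169 142 114 103 114 126 141 145 138 122 101  94 106 116 128]
 [171 142 112 100 117 134 148 151 152 151 144 112  88  90  92  96]
 [144 112  98 102 123 143 152 155 158 156 145 112  88  90  90  88]
 [112  96  96 100 120 144 156 159 162 157 141 109  88  87  87  87]
 [ 96  92  93  99 109 140 153 161 159 146 127  98  95  88  90  87]
 [ 93  91  94  93  97 114 136 142 140 121 100  91  88  89  89  87]
 [ 95  95  95  90  93  95 104 109 102  96  89  88  87  93  90  96]
 [ 99  94  94  93  90  88  91  92  92  90  89  90 101 111 105 113]
 [107 105 100  93  97  95 104  98  93  89  90 101 120 137 133 129]
 [122 124 114 106 107 118 129 122 112  96  99 122 141 151 150 146]
 [126 128 126 125 132 141 147 146 135 114 104 127 145 151 151 151]]
[ 30 201] [247 391]
```

The cap didn't change, so far-right is home. Now a confirming blow on near-right.

Emit:
apply_moves --pt "-1 -1.2 0.2 0 -4" --pt "-1 -2.5 0.3 0 -8" --pt "-1 -3 0.3 0 -8" --pt "-1 -3 0.3 0 -8" --pt "-1 -3 0.3 0 -8" --pt "-1 -2.5 0.3 0 -8" --pt "-1 -2.4 0.3 0 -8" --pt "-1 -1.3 0.3 0 -8"

```text
t: 25.95
tool_pos: [0.4749, -0.0549, 0.1134]
eef_rot: [-0.001, 0.967, 0.255, -0.003]
ft_force: [-1.0, -0.2, -4.1]
finger_gap: 0.0237
grip_force: 30.0
```

Emit:
apply_moves --pt "-1 0 0 -2 0" --pt "-1 0 0 -2 0" --pt "-1 0 0 -1 0" --pt "-1 0 0 0 0"

```text
t: 26.35
tool_pos: [0.4776, -0.0547, 0.0629]
eef_rot: [-0.001, 0.966, 0.258, -0.003]
ft_force: [0.1, -1.5, -3.5]
finger_gap: 0.0236
grip_force: 30.0
```

Emit:
apply_moves --pt "-1 0 0 -5 0" --pt "-1 0 0 0 0"

```text
t: 26.55
tool_pos: [0.4755, -0.0548, 0.0099]
eef_rot: [-0.001, 0.966, 0.258, -0.005]
ft_force: [-1.5, 0.5, -2.3]
finger_gap: 0.0234
grip_force: 30.0
```

Emit:
apply_moves --pt "-1 0 0 5 0" --pt "-1 0 0 4 0" --pt "-1 0 0 1 0" --pt "-1 -0.3 -2 0 1" --pt "-1 -0.4 -4 0 2.5" --pt "-1 -0.4 -4 0 2.5" --pt "-1 -0.4 -4 0 2.5" --pt "-1 -0.4 -4 0 2.5"

```text
t: 27.35
tool_pos: [0.4598, -0.2364, 0.1163]
eef_rot: [0.0, 0.936, 0.351, 0.0]
ft_force: [0.2, 0.8, -3.6]
finger_gap: 0.0238
grip_force: 30.0
```

Emit:
apply_moves --pt "-1 -0.5 -4 0 2.5" --pt "-1 -0.5 -4 0 2.5" --pt "-1 -0.5 -4 0 2.5" --pt "-1 -0.5 -3 0 2.5" --pt "-1 -0.4 -2 0 1" --pt "-1 0 -0.9 0 0" --pt "-1 0 0 0 0" --pt "-1 0 0 0 0"

```text
t: 28.15
tool_pos: [0.4372, -0.4119, 0.1153]
eef_rot: [-0.0, 0.899, 0.439, 0.0]
ft_force: [-0.2, 1.5, -3.5]
finger_gap: 0.0237
grip_force: 30.0
```

Run:
```python
from h import *
np.set_printoptions(precision=4,suppress=True)
s=bot.read_state();p=s['tool_pos'];q=s['eef_rot'];a=2*np.arctan2(q[2],q[1]);print(p,np.degrees(a),s['grip_force'],s['ft_force'])
d=cap('side','side6.png');a,b=d['frame'],cv2.imread('pics/side1.png');print(a[235:248,320:328,2]);print(b[235:248,320:328,2])
t=cap('top');o=cv2.imread('pics/top0.png');
diff=cv2.absdiff(t['frame'],o)[110:250,150:400].max(2); ys,xs=np.where(cv2.medianBlur(diff,3)>45);print(len(xs),np.c_[xs+150,ys+110][::max(1,len(xs)//15)].tolist())
o=cv2.imread('pics/side0.png');print('blue',cap_px(o,[240.4,260.5],blue=True),cap_px(a,[240.4,260.5],blue=True))
```

```text
[ 0.4372 -0.4119  0.1153] 52.03825896002283 29.999503456056118 [-0.1796  1.5042 -3.4894]
[[166 163 167 171 176 180 184 182]
 [128 123 129 141 157 166 170 180]
 [ 98  99  97 109 119 128 143 160]
 [ 95  97 104 105 107 110 111 120]
 [100 112 121 127 132 130 116  99]
 [117 135 139 147 149 149 139 105]
 [128 142 152 150 151 154 147 118]
 [129 148 151 156 158 154 144 120]
 [128 147 159 154 154 151 136 109]
 [114 138 149 153 149 137 120 101]
 [ 97 109 118 126 122 111  98  92]
 [ 92  91  96  97  97  92  91  89]
 [ 91  90  90  89  90  90  91  88]]
[[174 173 175 182 189 188 192 191]
 [131 128 131 149 165 175 181 188]
 [103 101 104 111 125 132 151 167]
 [ 97 102 104 111 112 111 116 126]
 [106 115 123 133 138 135 122 103]
 [124 140 148 152 155 154 146 113]
 [136 149 152 156 162 158 151 122]
 [136 153 158 163 163 160 151 123]
 [133 159 166 166 162 156 144 118]
 [117 142 155 159 159 145 129 105]
 [100 111 125 132 128 116 102  95]
 [ 97  91  96 102 100  96  94  96]
 [ 93  91  95  94  92  91  94  90]]
0 []
blue (array([239.9302, 261.1163]), array([ 7,  9, 43], dtype=int32)) (array([239.9091, 261.2045]), array([ 7,  9, 44], dtype=int32))
```

Near-right is unchanged, so all three are home, and the jars and blue peg haven't moved. Now the mallet goes back on the mat.

Emit:
apply_moves --pt "-1 -0.2 0 -3 0" --pt "-1 -0.1 0 -3 0" --pt "-1 0 0 -3 0" --pt "-1 0 0 -1.5 0" --pt "-1 0 0 -0.8 0" --pt "-1 0 0 -0.5 0" --pt "-1 0 0 0 0" --pt "-1 0 0 0 0"

```text
t: 29.05
tool_pos: [0.4343, -0.4143, -0.0021]
eef_rot: [0.001, 0.899, 0.438, 0.0]
ft_force: [0.1, -0.4, -2.9]
finger_gap: 0.0238
grip_force: 30.0
```

Emit:
apply_moves --pt "-1 0 0 -0.3 0" --pt "-1 0 0 -0.2 0" --pt "-1 0 0 0 0"

```text
t: 29.35
tool_pos: [0.4338, -0.4141, -0.0079]
eef_rot: [0.0, 0.899, 0.438, 0.0]
ft_force: [-0.2, 0.0, -0.4]
finger_gap: 0.0236
grip_force: 30.0
```

Emit:
apply_moves --pt "-1 0 0 -0.1 0" --pt "-1 0 0 -0.1 0" --pt "-1 0 0 0 0"

```text
t: 29.65
tool_pos: [0.4334, -0.4148, -0.0089]
eef_rot: [0.001, 0.899, 0.438, -0.0]
ft_force: [-3.0, -0.6, 8.5]
finger_gap: 0.0239
grip_force: 30.0
```

Emit:
apply_moves --pt "1 0 0 0 0" --pt "1 0 0 0 0" --pt "1 0 0 0 0" --pt "1 0 0 0 0" --pt "1 0 0 0 0" --pt "1 0 0 0 0" --pt "1 0 0 0 0" --pt "1 0 0 0 0"

```text
t: 30.45
tool_pos: [0.4335, -0.4138, -0.0102]
eef_rot: [0.0, 0.899, 0.438, 0.0]
ft_force: [-0.3, 0.8, -0.1]
finger_gap: 0.0855
grip_force: 0.0
```

Emit:
apply_moves --pt "1 0 0 1 0" --pt "1 0 0 2 0" --pt "1 0 0 3 0" --pt "1 0 0 3 0" --pt "1 0 0 3 0" --pt "1 0 0 2 0" --pt "1 0 0 0 0" --pt "1 0 0 0 0"

```text
t: 31.25
tool_pos: [0.4334, -0.4139, 0.1303]
eef_rot: [0.0, 0.899, 0.438, 0.0]
ft_force: [-0.0, -0.7, -0.0]
finger_gap: 0.0883
grip_force: 0.0
```

Run:
```python
from h import *
np.set_printoptions(precision=4,suppress=True)
c=cap('wrist','w11.png');s=bot.read_state();print(s['tool_pos'],s['finger_gap'],s['ft_force'])
(e,st)=head(c['frame']);print(e,st);h=px2w(c,[e[0]],.074)[0];print('head',h)
g=c['frame']; f=320/ (np.array(e[1])/48); print('depth',f)
```

```text
[ 0.4329 -0.4135  0.1294] 0.0880390297718732 [-0.2259  0.5149 -0.6166]
((320.074462890625, 122.46204376220703), (65.02320098876953, 65.9063491821289), 175.4849853515625) [ 288   90   65   66 3460]
head [ 0.4698 -0.3699  0.074 ]
depth [236.2234 233.058 ]
```

```bash
python3 -c "
from bench import bot
print(bot.finish_job())"
```

```text
the job is handed in; nothing more can be done
None
```

The job is handed in: by the camera measurements all three pale pegs are home, the blue peg and jars are where they were, and the mallet stands on its head on the mat, released, at about 31 s; my first two tries to grip it closed above the handle and pressed lightly on it (about 4 N), and it was set down and re-gripped once between pegs.

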